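# Load the motor run-in dock

## Task

Load the run-in dock: first switch its supply off by pulling the red lever towards the robot, then lift every motor carrier that hangs on the stand off its hooks and slide it into the dock bay of its own colour, its edge lifting the drop catch, fully home until the catch has dropped behind it. When all the carriers are caught in their bays, switch the supply back on by pushing the lever right away from the robot, and leave the bottle and the tape where they are.

Things in the scene. Friction and masses are not known exactly. Their poses are not given: they have to be found in the camera images.
- carrier_blue: blue motor carrier (None if absent), 0.3 kg: plate 100 (own x) x 64 (y) x 10 mm thick; motors on it up to 25 mm. Black grip bar across the middle along y: 68 long, 12 thick (x), underside 60, top 74 mm above the plate's underside, on two posts at y +-17: grip its middle from above, closing along x. Origin: centre of underside, z up. Starts hanging level by its bar's ends
- carrier_yellow: yellow motor carrier (None if absent), 0.3 kg: plate 100 (own x) x 64 (y) x 10 mm thick; motors on it up to 25 mm. Black grip bar across the middle along y: 68 long, 12 thick (x), underside 60, top 74 mm above the plate's underside, on two posts at y +-17: grip its middle from above, closing along x. Origin: centre of underside, z up. Starts hanging level by its bar's ends
- carrier_green: green motor carrier (None if absent), 0.3 kg: plate 100 (own x) x 64 (y) x 10 mm thick; motors on it up to 25 mm. Black grip bar across the middle along y: 68 long, 12 thick (x), underside 60, top 74 mm above the plate's underside, on two posts at y +-17: grip its middle from above, closing along x. Origin: centre of underside, z up. Starts hanging level by its bar's ends
- stand: dark steel hanging stand, 262 mm wide, fixed; origin on the desk. 3 pairs of 8 mm prongs (54 mm apart) at own y +84, 0, -84, pointing along own -x, tops 110 mm high, tips at x -105 turned up to 130 mm high. Carriers hang with the bar at about x -75, undersides 50 mm high, any order. Lift one 25 mm+, draw it along -x by 90 mm+ before going sideways. Beam behind 121, posts 135 mm high
- dock: run-in dock, fixed; origin on the desk. Plate 260 wide, 10 thick = lane floor, own x -235..60. Lanes 67 wide at y +84 blue, 0 yellow, -84 green, open to -x; end stop: grey head's face at x 60, 56 high. Black walls 18 high from x -100; pointed lead-ins out to -143, 5 mm wider a side. Steel lips 14 mm over the floor overhang both lane edges by 6 mm: carriers go in only by sliding flat from the mouth
- bay_blue (a point): blue bay's home point on the lane floor: where the centre of a carrier's underside is when its leading edge touches the contact head. Axes as the dock's: x = sliding direction, into the dock, either end of the carrier first. The smooth floor slides easily, best with the carrier held 1 to 2 mm above it, not pressed down. Colour plates mark the bay on head and apron
- catch_blue (a joint): steel drop catch, red pin, at the right (-y) edge of the blue lane, rad: 0 = down (own weight, 50 g), positive = lifted. Pivot at dock x -97, 30 mm over the floor; arm slopes to a round nose at x -49, 3 mm over the floor. A carrier's leading edge lifts it (0.15, under 1 N); it drops behind the trailing edge when the carrier is within 3 mm of the head, and then cannot be forced from inside
- bay_yellow (a point): yellow bay's home point on the lane floor: where the centre of a carrier's underside is when its leading edge touches the contact head. Axes as the dock's: x = sliding direction, into the dock, either end of the carrier first. The smooth floor slides easily, best with the carrier held 1 to 2 mm above it, not pressed down. Colour plates mark the bay on head and apron
- catch_yellow (a joint): steel drop catch, red pin, at the right (-y) edge of the yellow lane, rad: 0 = down (own weight, 50 g), positive = lifted. Pivot at dock x -97, 30 mm over the floor; arm slopes to a round nose at x -49, 3 mm over the floor. A carrier's leading edge lifts it (0.15, under 1 N); it drops behind the trailing edge when the carrier is within 3 mm of the head, and then cannot be forced from inside
- bay_green (a point): green bay's home point on the lane floor: where the centre of a carrier's underside is when its leading edge touches the contact head. Axes as the dock's: x = sliding direction, into the dock, either end of the carrier first. The smooth floor slides easily, best with the carrier held 1 to 2 mm above it, not pressed down. Colour plates mark the bay on head and apron
- catch_green (a joint): steel drop catch, red pin, at the right (-y) edge of the green lane, rad: 0 = down (own weight, 50 g), positive = lifted. Pivot at dock x -97, 30 mm over the floor; arm slopes to a round nose at x -49, 3 mm over the floor. A carrier's leading edge lifts it (0.15, under 1 N); it drops behind the trailing edge when the carrier is within 3 mm of the head, and then cannot be forced from inside
- power_lever (a joint): red-knobbed supply lever on the grey box at the dock's right side; rad: 0 = leaning to the dock's -x, towards the robot (OFF), 1 = leaning to +x, away (ON). Hard stops at 0 and 1; stays where it is left; about 1 N at the knob moves it. Between 0.86 and 1 at the start
- power_lever_tip (a point): centre of the lever's red ball knob (26 mm diameter), 70 mm from its pivot (axis along dock's y), about 130 mm above the desk at OFF and ON, 137 upright; it moves 67 mm along the dock's x between them. The rod below it is 10 mm thick
- drink_bottle: bystander: pink drink bottle, 90 mm diameter, 154 mm high, behind the work; origin at the centre of its underside
- tape_roll: bystander: roll of tan tape lying flat, 66 mm diameter, 18 mm high, in front at the left; origin at the centre of its underside

How it is judged (in metres and radians):
On the way, in this order (a step that is already met when the one before it is completed fails the run):
1. the supply lever is off (towards the robot) (value of joint power_lever below 0.15 rad), for 0.2 s.
2. every carrier is home in the bay of its own colour with the catch down behind it, the supply still off (x of carrier_blue in the frame of bay_blue between -0.006 and 0.003 m and y of carrier_blue in the frame of bay_blue between -0.005 and 0.005 m and z of carrier_blue in the frame of bay_blue between -0.003 and 0.004 m and angle between the x axis of carrier_blue and the x axis of bay_blue, either way round below 0.06 rad and angle between each of carrier_blue, carrier_yellow, carrier_green's own z axis and vertical below 0.06 rad and value of joint each of catch_blue, catch_yellow, catch_green below 0.05 rad and x of carrier_yellow in the frame of bay_yellow between -0.006 and 0.003 m and y of carrier_yellow in the frame of bay_yellow between -0.005 and 0.005 m and z of carrier_yellow in the frame of bay_yellow between -0.003 and 0.004 m and angle between the x axis of carrier_yellow and the x axis of bay_yellow, either way round below 0.06 rad and x of carrier_green in the frame of bay_green between -0.006 and 0.003 m and y of carrier_green in the frame of bay_green between -0.005 and 0.005 m and z of carrier_green in the frame of bay_green between -0.003 and 0.004 m and angle between the x axis of carrier_green and the x axis of bay_green, either way round below 0.06 rad and value of joint power_lever below 0.2 rad), for 0.2 s.
3. the supply lever is on again (away from the robot) (value of joint power_lever above 0.85 rad), for 0.2 s.
At the end, for the whole second after the job is handed in: every carrier that was there is at rest in the bay of its own colour, flat (within 0.06 rad) and within 6 mm of touching the contact head and 5 mm sideways, its catch down (below 0.05 rad), and the lever is on (above 0.85 rad) (x of carrier_blue in the frame of bay_blue between -0.006 and 0.003 m and y of carrier_blue in the frame of bay_blue between -0.005 and 0.005 m and z of carrier_blue in the frame of bay_blue between -0.003 and 0.004 m and angle between the x axis of carrier_blue and the x axis of bay_blue, either way round below 0.06 rad and angle between each of carrier_blue, carrier_yellow, carrier_green's own z axis and vertical below 0.06 rad and value of joint each of catch_blue, catch_yellow, catch_green below 0.05 rad and x of carrier_yellow in the frame of bay_yellow between -0.006 and 0.003 m and y of carrier_yellow in the frame of bay_yellow between -0.005 and 0.005 m and z of carrier_yellow in the frame of bay_yellow between -0.003 and 0.004 m and angle between the x axis of carrier_yellow and the x axis of bay_yellow, either way round below 0.06 rad and x of carrier_green in the frame of bay_green between -0.006 and 0.003 m and y of carrier_green in the frame of bay_green between -0.005 and 0.005 m and z of carrier_green in the frame of bay_green between -0.003 and 0.004 m and angle between the x axis of carrier_green and the x axis of bay_green, either way round below 0.06 rad and linear speed of each of carrier_blue, carrier_yellow, carrier_green below 0.02 m/s and value of joint power_lever above 0.85 rad).
It fails at once if the drink bottle is shoved more than 40 mm or knocked over (distance of drink_bottle from where it was at the start of the episode above 0.04 m or angle between drink_bottle's own z axis and vertical above 0.5 rad).
It fails at once if the tape roll is shoved more than 40 mm or knocked over (distance of tape_roll from where it was at the start of the episode above 0.04 m or angle between tape_roll's own z axis and vertical above 0.5 rad).
Of carrier_blue, carrier_yellow, carrier_green only 2 to 3 are there at a start; the rules pass over those that are not, and their reading is None.
At some moment in a run one of carrier_blue, carrier_yellow, carrier_green may be knocked a few centimetres aside while the robot is not near it.
Once in a run the grip may slacken for a moment while it holds something.
It also fails if it takes over 200 s, if anything falls off the work surface, if the arm or the gripper's body presses on something with over 40 N, if the wrist force passes 120 N, or if a joint passes its speed limit or range.

## Robot

A 6-joint arm with a two-finger parallel gripper is mounted at the origin on the work surface; the furniture and walls round the work are solid. World frame = base frame: x ahead of the robot, y to its left, z up, the work surface at z = 0. Lengths are in mm, angles in rad, forces in N, time in s.
With the tool pointing down it reaches from about 275 to 750 mm from the base axis. Payload 10.2 kg.
Tool frame: the origin (TCP) lies midway between the tips of the shut fingers; the grasp point (between the pads) lies 19 mm behind it (robot.tcp_to_grasp is the distance from the TCP to the grasp point, in mm); z points along the fingers, y is the line along which they close (so a half turn about z gives the same grasp; the last joint's range is limited). The gripper opens to 88 mm and grips with 3 to 60 N. Pads are 18 mm wide; open, the fingers measure 123 mm over their backs; the gripper's body (75 mm by 187 mm) begins 45 mm behind the grasp point.
Start: joints at [1.013, 0.313, 1.498, -0, 1.331, -0.223], TCP at [172.518, 495.852, 238.72] pointing down, gripper open.
Joint ranges: [-2.94, 2.94], [-0.97, 2.17], [0.19, 2.56], [-1.23, 4.37], [0.02, 3.11], [-2.88, 2.88]. Speed limits (rad/s): [2.39, 2.39, 3.01, 3.14, 3.14, 3.14].

## Interface

Orientations are given as a rotation vector (axis times angle).
In Python, from bench import robot, eyes, probe_bus, sign_off gives the robot as it stands (robot), with the cameras (eyes), the readings (probe_bus) and the job as plain functions.
- The arm moves only by the tool drive_effector, called after "Call:" by a JSON object that holds its "api" and its "payload". Schema: {"type":"object","properties":{"plan":{"type":"array","items":{"type":"array","prefixItems":[{"type":"number"},{"type":"array","items":{"type":"number"},"minItems":3,"maxItems":3},{"type":"array","items":{"type":"number"},"minItems":3,"maxItems":3}],"minItems":3,"maxItems":3},"minItems":1,"maxItems":8},"grip_n":{"type":"number"},"only":{"type":"string"},"quiet":{"type":"boolean"},"lines":{"type":"string"}},"required":["plan"],"additionalProperties":false}. plan is a list of rows, 1 to 8 of them, each written [opening, [dx, dy, dz], [rx, ry, rz]]: the finger opening in mm, then dx, dy, dz in shares of the most that a row can go, 1 being 62.5 mm, then a rotation vector rx, ry, rz in shares of 120 degrees (1.0 is 120 degrees); each row shifts and turns the commanded pose from where the row before left it, along the tool's axes as they then stand; what a row does not reach is not made up. A row lasts 1/8 s, in which the tool goes at most 62.5 mm and 0.188 rad, less where a joint would pass 70% of its speed; a pose out of reach is approached as far as the arm can. The fingers move at their own pace and stop on an object; grip_n is the grip in N (left out, the last holds). Time passes only in rows, so rows that do not move let the fingers close. The tool returns the time, the measured TCP pose, the force, the opening and the grip force at its end. only (a regular expression) keeps the lines of the reply that match it, lines (a string "A,B") keeps lines A to B, and quiet returns only ok. No shift or turn number may pass 1 either way. Input that does not fit is refused with a message, and nothing moves.
- probe_bus.state(): the state, without advancing time (a new reading comes with each control period).
- eyes.read_camera(name): name is "scene" or "top" or "wrist"; returns a dict with "pixels" (384x512x3 uint8, red, green, blue), "intrinsics" (3x3 intrinsics, pixels), "R" (3x3) and "t" (3): a world point X has camera coordinates R X + t; the wrist camera has in their place "mount" (4x4, takes a point from camera to tool coordinates, whose origin is the TCP and whose axes are the flange's). Camera axes: x right, y down, z forward; pixel columns grow to the right and rows downward; lengths in mm; the calibration is good to about 2 mm. The wrist camera is an equidistant fisheye: a pixel r from the principal point sees the ray r / f radians off the axis. A picture is of the moment at which its call begins: read the wrist's pose just before it. There is no depth.
- sign_off(): hands the job in; it is judged then, once.
The state is a dict: "time_s": time; "qpos": joint angles; "joint_velocities": joint speeds; "joint_torque": joint torques, N m; "position": TCP position; "eef_rot": TCP orientation; "contact_force": force on the tool from outside, world axes, zero at the start; "torque": the same for the moment, N m; "gripper_width": finger opening in mm; "grip_force": force on a finger pad.
Only numpy, scipy, OpenCV 4.12 (cv2) and the standard library are available. Lean on these libraries where they do the work, as an engineer would, in place of code of your own. Each camera call takes 0.05 s, during which the arm holds its last target. There are 200 camera calls.

## Working session

There is one attempt and no reset: what is moved stays moved. The work goes in short steps, Python scripts to look and compute and a tool call to move; the robot and the scene stay as the last step left them, time stands still between calls to the robot, and variables do not carry over. Pictures are saved under pics/ and viewed, at most 14 in all, crops included, and the job is handed in when it is done.

```bash
ls; mkdir -p pics
```

Run:
```python
from bench import robot, eyes, probe_bus, sign_off
import cv2,numpy as np
np.set_printoptions(suppress=True,precision=3)
s=probe_bus.state();print(s['position'],s['eef_rot'],s['gripper_width'],s['time_s'])
for n in ('scene','top','wrist'):
    c=eyes.read_camera(n);cv2.imwrite(f'pics/{n}0.png',c['pixels'][:,:,::-1]);print(n,c['intrinsics'],c.get('R'),c.get('t'),c.get('mount'))
```

```text
bench.py
pics
[172.376 495.644 238.171] [-0.523 -3.097  0.002] 88.16264546474457 0.0
scene [[363.725   0.    259.695]
 [  0.    363.725 187.376]
 [  0.      0.      1.   ]] [[ 0.548 -0.836 -0.008]
 [-0.462 -0.296 -0.836]
 [ 0.697  0.462 -0.549]] [-308.05  375.02  845.65] None
top [[477.492   0.    259.378]
 [  0.    477.492 193.653]
 [  0.      0.      1.   ]] [[-0.029 -1.    -0.002]
 [-0.99   0.029 -0.14 ]
 [ 0.14  -0.002 -0.99 ]] [  51.743  593.225 1437.277] None
wrist [[297.319   0.    256.143]
 [  0.    297.319 187.499]
 [  0.      0.      1.   ]] None None [[  -0.      -0.946   -0.325   85.071]
 [   1.       0.      -0.       0.542]
 [   0.      -0.325    0.946 -147.301]
 [   0.       0.       0.       1.   ]]
```

View pics/top0.png

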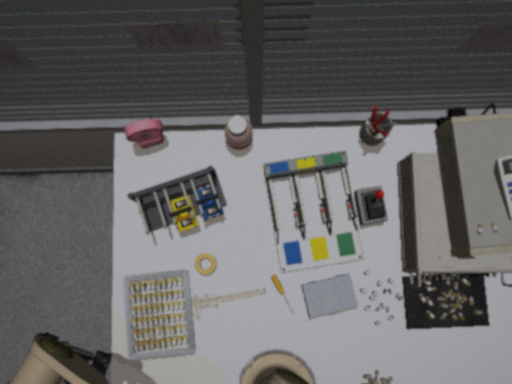

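View pics/scene0.png

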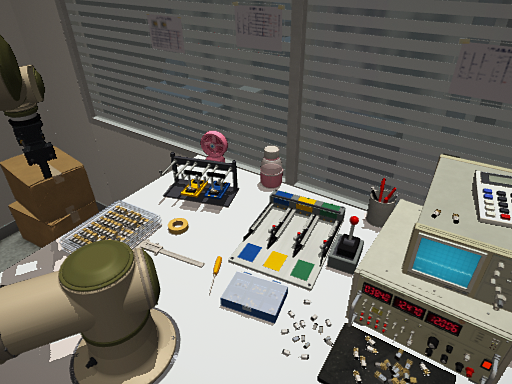

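Top view: stand at about (180,200) with yellow (183,213) and blue (208,200) carriers; dock (265–360,155–270); lever knob (379,194); tape (205,264); bottle (238,130). Green seems absent.

Create h.py:
```python
from bench import robot, eyes, probe_bus, sign_off
import cv2,numpy as np
from scipy.spatial.transform import Rotation as Ro
np.set_printoptions(suppress=True,precision=2)
def cam(n):
    s=probe_bus.state();c=eyes.read_camera(n);c['n']=n
    if n=='wrist':
        M=Ro.from_rotvec(s['eef_rot']).as_matrix();m=np.array(c['mount'])
        c['Rwc']=M@m[:3,:3];c['o']=M@m[:3,3]+np.array(s['position'])
    else:
        R=np.array(c['R']);c['Rwc']=R.T;c['o']=-R.T@np.array(c['t'])
    return c
def ray(c,u,v):
    K=np.array(c['intrinsics']);a=(u-K[0,2])/K[0,0];b=(v-K[1,2])/K[1,1]
    if c['n']=='wrist':
        r=np.hypot(a,b);d=np.array([a/r*np.sin(r),b/r*np.sin(r),np.cos(r)]) if r>1e-9 else np.array([0,0,1.])
    else: d=np.array([a,b,1])
    return c['Rwc']@d
def onz(c,u,v,z):
    d=ray(c,u,v);return c['o']+d*(z-c['o'][2])/d[2]
def proj(c,X):
    p=c['Rwc'].T@(np.array(X,float)-c['o']);K=np.array(c['intrinsics'])
    if c['n']=='wrist':
        r=np.hypot(p[0],p[1]);t=np.arctan2(r,p[2]);a,b=p[0]/r*t,p[1]/r*t
    else: a,b=p[0]/p[2],p[1]/p[2]
    return np.array([K[0,0]*a+K[0,2],K[1,1]*b+K[1,2]])
def tri(c1,p1,c2,p2):
    d1=ray(c1,*p1);d2=ray(c2,*p2);d1/=np.linalg.norm(d1);d2/=np.linalg.norm(d2)
    k=np.linalg.lstsq(np.c_[d1,-d2],c2['o']-c1['o'],rcond=None)[0]
    a=c1['o']+k[0]*d1;b=c2['o']+k[1]*d2;return (a+b)/2,np.linalg.norm(a-b)
H={'blue':(100,125),'yellow':(22,34),'green':(50,88),'red':(-5,6)}
def blobs(c,col,amin=12,smin=110,vmin=60):
    h=cv2.cvtColor(c['pixels'],cv2.COLOR_RGB2HSV).astype(int);lo,hi=H[col];hh=h[...,0]
    hh=np.where(hh>170,hh-180,hh)
    m=((hh>=lo)&(hh<=hi)&(h[...,1]>smin)&(h[...,2]>vmin)).astype(np.uint8)
    n,l,st,ce=cv2.connectedComponentsWithStats(m)
    return [(ce[i],st[i][4],st[i][:4],cv2.minAreaRect(np.argwhere(l==i)[:,::-1].astype(np.float32))) for i in range(1,n) if st[i][4]>=amin]
```

Run:
```python
from h import *
T=cam('top');S=cam('scene')
for n,c in(('top',T),('scene',S)):
  for col in H:
    for b in blobs(c,col): print(n,col,b[0],b[1],b[2], onz(c,*b[0],10)[:2])
a=cv2.resize(T['pixels'][145:280,125:400],(800,393),interpolation=cv2.INTER_CUBIC)
cv2.imwrite('pics/t1.png',a[:,:,::-1])
```

```text
top blue [278.7  167.21] 155 [270 162  18  11] [682.25 -29.61]
top blue [202.64 194.66] 56 [197 188  16  12] [600.95 213.96]
top blue [207.51 206.88] 120 [202 200  14  19] [561.6 199.1]
top blue [220.19 211.38] 16 [218 209   5   5] [546.21 159.39]
top blue [213.13 214.67] 15 [210 213   6   4] [536.46 181.75]
top blue [292.26 252.49] 299 [284 242  17  22] [411.24 -62.44]
top yellow [305.6  162.81] 176 [296 157  20  12] [ 694.05 -115.94]
top yellow [186.54 218.14] 269 [175 194  23  38] [527.92 265.47]
top yellow [177.45 203.52] 137 [170 196  18  16] [575.04 293.81]
top yellow [318.91 248.17] 320 [310 237  18  23] [ 422.21 -145.87]
top yellow [208.1  257.34] 29 [199 255  16   8] [403.85 199.42]
top yellow [200.79 268.5 ] 52 [196 261  14  13] [370.27 222.54]
top yellow [277.4  283.89] 35 [273 277  10  16] [316.6  -12.97]
top green [331.98 158.61] 84 [325 155  16   8] [ 705.25 -200.79]
top green [345.4  244.11] 187 [339 235  14  19] [ 432.36 -228.98]
top red [377.57 116.91] 135 [372 105  17  24] [ 838.47 -355.12]
top red [382.73 132.03] 33 [377 129  11   7] [ 787.73 -368.53]
top red [378.
[... 1317 characters left out ...]
6 188.88] 80 [378 178   8  24] [ 965.1  -287.83]
scene red [389.05 195.35] 63 [383 187  13  16] [ 937.42 -324.91]
scene red [505.24 216.05] 37 [501 214   9   6] [1025.76 -692.68]
scene red [353.95 219.74] 61 [350 216   9   9] [ 729.82 -269.22]
scene red [376.94 292.89] 128 [365 285  25  17] [ 466.08 -434.48]
scene red [402.21 304.89] 28 [398 302   9   7] [ 462.98 -501.2 ]
scene red [408.81 307.19] 21 [407 305   5   6] [ 464.83 -517.19]
scene red [417.53 310.82] 49 [413 306  10  10] [ 465.4  -538.45]
scene red [444.57 323.86] 146 [431 316  28  17] [ 461.66 -602.69]
scene red [486.53 364.63] 49 [482 361  10   8] [ 401.04 -699.48]
scene red [469.14 371.17] 63 [465 367   9  10] [ 364.2  -669.86]
```

View pics/t1.png

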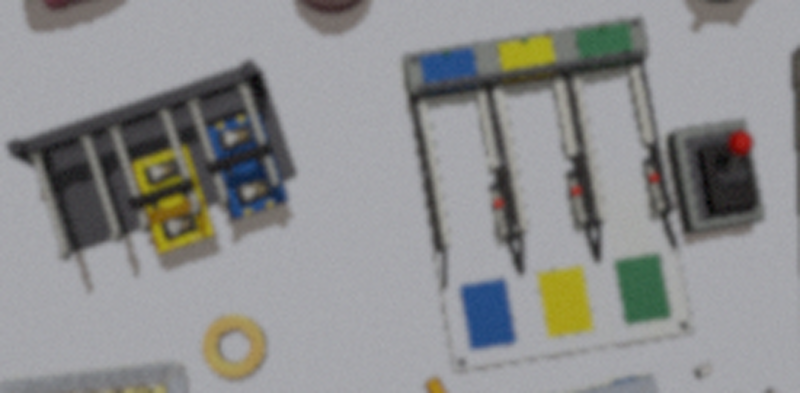

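Crop shows the blue carrier on the stand's rightmost station, the yellow in the middle, the left one empty: no green. Dock apron plates are clear, lever knob leans away.

Add to h.py:
```python
def goto(p,yaw):
    "remaining turn rz (do first), then tool-axis shifts; yaw = angle of tool y in world"
    s=probe_bus.state();M=Ro.from_rotvec(s['eef_rot']).as_matrix()
    y=np.array([np.cos(yaw),np.sin(yaw),0]);z=np.array([0,0,-1.]);x=np.cross(y,z)
    G=np.c_[x,y,z]
    print('rot',Ro.from_matrix(M.T@G).as_rotvec().round(4),'shift',G.T@(np.array(p)-s['position']))
```

Run:
```python
from h import *
T=cam('top');S=cam('scene')
print('knob',tri(T,(378.63,193.84),S,(353.95,219.74)))
m={'b':((292.26,252.49),(249.64,251.96)),'y':((318.91,248.17),(274.91,260.54)),'g':((345.4,244.11),(302.03,269.53))}
for k,(a,b) in m.items(): print(k,tri(T,a,S,b))
for k,a,b in(('hb',(278.7,167.21),(283.78,194.12)),('hy',(305.6,162.81),(306.71,199.94)),('hg',(331.98,158.61),(330.6,206.17))): print(k,tri(T,a,S,b),onz(T,*a,60))
f=275/800
for n,p in(('ybar',(163,193)),('bbar',(241,158))): print(n,onz(T,125+p[0]*f,145+p[1]*135/393,124))
goto((500,-150,300),0.128)
```

```text
knob (array([ 571.3 , -311.9 ,  133.63]), np.float64(1.725443568455803))
b (array([411.25, -62.44,  10.12]), np.float64(0.011673201735788731))
y (array([ 421.96, -145.55,   10.13]), np.float64(0.7744512109309128))
g (array([ 432.39, -228.9 ,   10.77]), np.float64(0.15690795594911175))
hb (array([672.98, -27.7 ,  58.08]), np.float64(0.6011853260610535)) [672.43 -27.36  60.  ]
hy (array([ 684.33, -111.24,   58.32]), np.float64(0.6021909558653717)) [ 683.81 -110.81   60.  ]
hg (array([ 695.49, -193.79,   57.74]), np.float64(1.3650707989571673)) [ 694.64 -192.83   60.  ]
ybar [537.7  263.99 124.  ]
bbar [570.69 185.52 124.  ]
rot [-0.    0.    1.11] shift [-682.32  242.39  -61.41]
```

The rows are not in the units I measure in: shifts go in shares of 62.5 mm and turns go in shares of 120 degrees. I convert before sending: -31 mm is -0.496, -30 mm is -0.48, 0.185 rad / 2.0944 = 0.0883.

Call:
{"api": "drive_effector", "payload": {"plan": [[0, [0, 0, -0.48], [0, 0, 0.0883]], [0, [0, 0, -0.496], [0, 0, 0.0883]], [0, [0, 0, 0], [0, 0, 0.0883]], [0, [0, 0, 0], [0, 0, 0.0883]], [0, [0, 0, 0], [0, 0, 0.0883]], [0, [0, 0, 0], [0, 0, 0.0883]]], "grip_n": 10}}

```text
time_s: 1.1
position: [172.5, 495.8, 299.7]
eef_rot: [2.084, 2.351, -0.0]
contact_force: [-0.3, 0.5, 0.4]
gripper_width: 30.1
grip_force: 0.0
```

Call:
{"api": "drive_effector", "payload": {"plan": [[0, [-0.912, 0.32, 0], [0, 0, 0]], [0, [-0.912, 0.32, 0], [0, 0, 0]], [0, [-0.912, 0.32, 0], [0, 0, 0]], [0, [-0.912, 0.32, 0], [0, 0, 0]], [0, [-0.912, 0.32, 0], [0, 0, 0]], [0, [-0.912, 0.32, 0], [0, 0, 0]], [0, [-0.912, 0.32, 0], [0, 0, 0]], [0, [-0.912, 0.32, 0], [0, 0, 0]]]}}

```text
time_s: 2.1
position: [389.0, 61.6, 300.0]
eef_rot: [2.077, 2.356, 0.001]
contact_force: [1.6, 1.0, -0.4]
gripper_width: 0.8
grip_force: 0.0
```

Call:
{"api": "drive_effector", "payload": {"plan": [[0, [-0.912, 0.32, 0], [0, 0, 0]], [0, [-0.912, 0.32, 0], [0, 0, 0]], [0, [-0.912, 0.32, 0], [0, 0, 0]], [0, [-0.912, 0.32, 0], [0, 0, 0]], [0, [0, 0, 0], [0, 0, 0]], [0, [0, 0, 0], [0, 0, 0]]]}}

```text
time_s: 2.85
position: [496.3, -152.1, 299.6]
eef_rot: [-2.077, -2.356, -0.0]
contact_force: [0.3, 0.8, -0.4]
gripper_width: 0.4
grip_force: 0.0
```

Run:
```python
from h import *
c=cam('wrist');cv2.imwrite('pics/w1.png',c['pixels'][:,:,::-1])
for col in H:
    for b in blobs(c,col,25): print(col,b[0],b[1],[onz(c,*b[0],z)[:2] for z in(10,56)])
print(probe_bus.state()['eef_rot'])
goto((645,-302,260),0.13)
```

```text
blue [377.6   70.08] 25 [array([663.42,  -6.57]), array([644.71, -12.98])]
blue [213.31  78.04] 939 [array([421.98, -57.92]), array([428.69, -58.92])]
blue [395.11  84.94] 737 [array([696.9 , -22.65]), array([674.67, -27.36])]
blue [187.71  89.29] 130 [array([385.73, -77.71]), array([396.26, -76.63])]
blue [377.12  89.9 ] 42 [array([667.59, -37.17]), array([648.44, -40.36])]
yellow [224.48 134.12] 252 [array([ 447.38, -139.08]), array([ 451.42, -131.53])]
yellow [391.53 143.47] 724 [array([ 709.59, -115.39]), array([ 686.02, -110.34])]
red [285.08 159.31] 39 [array([ 542.29, -166.  ]), array([ 536.33, -155.62])]
red [283.86 214.  ] 43 [array([ 554.5 , -255.47]), array([ 547.26, -235.67])]
red [414.06 281.98] 53 [array([ 850.48, -378.35]), array([ 812.08, -345.61])]
red [426.41 281.98] 41 [array([ 883.6 , -378.61]), array([ 841.71, -345.85])]
[2.08 2.36 0.  ]
rot [ 0. -0. -0.] shift [-168.32  127.96   39.93]
```

View pics/w1.png

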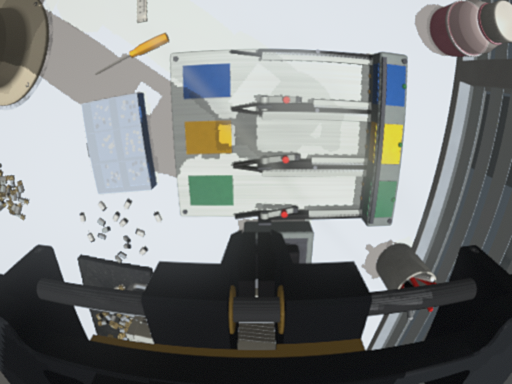

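Wrist view: dock with apron left edge near (179,137), head front edge near col 373, catch pins at (285,100/159/214); gripper hides the lever.

Run:
```python
from h import *
c=cam('wrist')
u=np.array([np.cos(.13),np.sin(.13)]);n=np.array([-u[1],u[0]]);P=np.array([421.96,-145.55])
def f(p,z,l): q=onz(c,*p,z)[:2]-P;print(l,[round(float(q@u),1),round(float(q@n),1)])
g=cv2.cvtColor(c['pixels'],cv2.COLOR_RGB2GRAY).astype(int)
print(g[125,170:190]);print(g[125,355:412])
for p,z,l in(((179,137),10,'apron edge'),((175,54),10,'corner'),((182,215),10,'corner'),((285,159),40,'pin y'),((284,214),40,'pin g'),((285,100),40,'pin b'),((391.5,143.5),56,'head y'),((395,85),56,'head b'),((373,137),66,'face66'),((373,137),56,'face56'),((363,137),10,'facebase'),((213,78),10,'apron b')): f(p,z,l)
q=np.array([571.3,-311.9])-P;print('knob',q@u,q@n)
```

```text
[163 160 145 136 139 140 141 140 140 141 140 140 140 138 131 129 129 130
 130 129]
[219 220 220 205 161 143 144 144 143 143 141 124  94  77  74  75  80  80
  78  80 115 146 115  94  68  78  98  99 111 158 197 201 196 196 195 193
 195 196 195 194 189 182 181 175 169 167 169 164 154 192 228 230 229 229
 229 228 229]
apron edge [-43.7, 0.7]
corner [-45.4, 126.7]
corner [-49.3, -128.1]
pin y [113.8, -27.9]
pin g [114.6, -112.6]
pin b [112.4, 54.9]
head y [266.7, 1.0]
head b [266.0, 84.8]
face66 [232.2, 10.7]
face56 [236.4, 9.2]
facebase [238.5, 1.4]
apron b [11.0, 87.3]
knob 126.51521358258019 -184.30588387828018
```

Run:
```python
from h import *
u=np.array([np.cos(.13),np.sin(.13)]);n=np.array([-u[1],u[0]]);P=np.array([421.96,-145.55])
q=P+172*u-184*n;print(q);goto((*q,115),0.13)
```

```text
[ 616.36 -305.7 ]
rot [ 0.  0. -0.] shift [-168.46   99.04  185.12]
```

Scaled: 50 mm is 0.8, -42 mm is -0.672.

Call:
{"api": "drive_effector", "payload": {"plan": [[0, [-0.672, 0.4, 0], [0, 0, 0]], [0, [-0.672, 0.4, 0], [0, 0, 0]], [0, [-0.672, 0.4, 0], [0, 0, 0]], [0, [-0.672, 0.384, 0], [0, 0, 0]], [0, [0, 0, 0.8], [0, 0, 0]], [0, [0, 0, 0.8], [0, 0, 0]], [0, [0, 0, 0.8], [0, 0, 0]], [0, [0, 0, 0.56], [0, 0, 0]]]}}

```text
time_s: 3.95
position: [615.6, -305.1, 113.0]
eef_rot: [-2.074, -2.357, 0.0]
contact_force: [0.7, 0.3, -0.4]
gripper_width: 0.4
grip_force: 0.0
```

Call:
{"api": "drive_effector", "payload": {"plan": [[0, [0, -0.16, 0], [0, 0, 0]], [0, [0, -0.192, 0], [0, 0, 0]], [0, [0, -0.192, 0], [0, 0, 0]], [0, [0, -0.192, 0], [0, 0, 0]], [0, [0, -0.192, 0], [0, 0, 0]], [0, [0, -0.192, 0], [0, 0, 0]], [0, [0, -0.192, 0], [0, 0, 0]], [0, [0, 0, 0], [0, 0, 0]]]}}

```text
time_s: 4.95
position: [539.6, -316.4, 115.8]
eef_rot: [2.069, 2.347, 0.013]
contact_force: [34.2, 1.8, -9.6]
gripper_width: 0.1
grip_force: 16.7
```

Run:
```python
from h import *
T=cam('top');S=cam('scene')
for n,c in(('top',T),('scene',S)):
    for b in blobs(c,'red'): print(n,b[0],b[1])
```

```text
top [377.57 117.33] 141
top [382.45 131.85] 33
scene [270.82 180.49] 199
scene [381.4  189.02] 82
scene [389.04 195.31] 67
scene [505.15 216.2 ] 41
scene [347.94 235.46] 35
scene [376.83 292.88] 137
scene [410.95 308.3 ] 105
scene [369.08 317.33] 12
scene [444.51 323.89] 152
scene [486.59 364.61] 49
scene [468.94 371.41] 70
```

Scaled: -50 mm is -0.8, -40 mm is -0.64, -0.18 rad / 2.0944 = -0.0859.

Call:
{"api": "drive_effector", "payload": {"plan": [[0, [0, 0.192, 0], [0, 0, 0]], [0, [0, 0, -0.8], [0, 0, 0]], [0, [0, 0, -0.8], [0, 0, 0]], [0, [0, 0, -0.8], [0, 0, 0]], [0, [0, 0, -0.64], [0, 0, -0.043]], [0, [0, 0, 0], [0, 0, -0.0859]], [0, [0, 0, 0], [0, 0, 0]]]}}

```text
time_s: 5.92
position: [546.0, -315.6, 304.6]
eef_rot: [-1.743, -2.613, 0.0]
contact_force: [0.0, -0.4, 0.4]
gripper_width: 0.6
grip_force: 0.0
```

Run:
```python
from h import *
goto((590,100,305),.398)
T=cam('top');S=cam('scene')
k=[]
for n,c in(('top',T),('scene',S)):
    for b in blobs(c,'red'):
        if abs(b[0][0]-365)<25 and 180<b[0][1]<250: print(n,b[0],b[1]);k.append(b[0])
print(tri(T,k[0],S,k[1]) if len(k)==2 else '')
```

```text
rot [-0. -0. -0.] shift [366.07 201.63  -0.37]
scene [381.4  189.14] 83
scene [389.04 195.31] 67
scene [348.29 233.61] 66
```

Scaled: 54 mm is 0.864, 52 mm is 0.832.

Call:
{"api": "drive_effector", "payload": {"plan": [[0, [0.832, 0.448, 0], [0, 0, 0]], [0, [0.832, 0.448, 0], [0, 0, 0]], [0, [0.832, 0.464, 0], [0, 0, 0]], [0, [0.832, 0.464, 0], [0, 0, 0]], [0, [0.832, 0.464, 0], [0, 0, 0]], [88, [0.832, 0.464, 0], [0, 0, 0]], [88, [0.864, 0.464, 0], [0, 0, 0]], [88, [0, 0, 0], [0, 0, 0]]]}}

```text
time_s: 7.02
position: [590.2, 103.2, 304.0]
eef_rot: [-1.737, -2.616, 0.001]
contact_force: [-0.2, -0.9, -0.2]
gripper_width: 28.6
grip_force: 0.0
```

Call:
{"api": "drive_effector", "payload": {"plan": [[88, [0, 0, 0], [0, 0, 0]], [88, [0, 0, 0], [0, 0, 0]]]}}

```text
time_s: 7.28
position: [590.7, 98.2, 304.6]
eef_rot: [-1.745, -2.612, 0.001]
contact_force: [-0.7, 0.0, 0.9]
gripper_width: 48.0
grip_force: 0.0
```

Run:
```python
from h import *
c=cam('wrist');cv2.imwrite('pics/w2.png',c['pixels'][:,:,::-1])
S=cam('scene');print('knob at z130',[onz(S,*b[0],130) for b in blobs(S,'red') if abs(b[0][0]-348)<5 and abs(b[0][1]-233)<5])
for col in('blue','yellow','green'):
    for b in blobs(c,col,60): print(col,b[0],b[1],b[2])
```

```text
knob at z130 [array([ 511.95, -320.82,  130.  ])]
blue [241.12  74.11] 244 [233  62  24  37]
blue [292.27  79.27] 398 [279  67  31  35]
blue [123.06 195.15] 872 [106 179  36  34]
blue [275.01 247.49] 582 [262 231  28  34]
yellow [240.05  19.69] 464 [230   0  28  44]
yellow [292.27  17.01] 648 [276   2  35  34]
yellow [163.2   17.46] 153 [144  12  32  22]
yellow [283.34  44.54] 214 [258  40  49  10]
yellow [ 82.21 150.28] 101 [ 68 147  28   7]
yellow [119.83 236.9 ] 749 [103 221  35  32]
yellow [261.18 286.65] 393 [250 275  24  23]
```

View pics/w2.png

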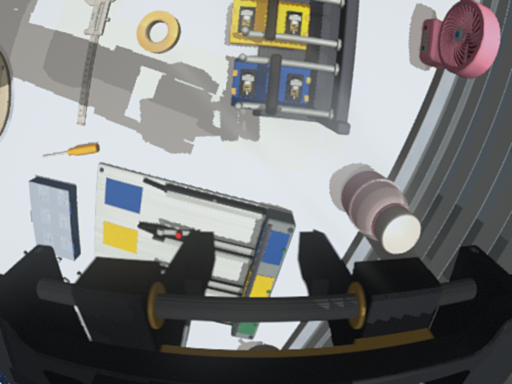

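Wrist view: blue bar centre ≈(274,83) (ends ≈(273,53),(276,112)), yellow carrier above it at image top; fingers at bottom, tape and dock clear.

Run:
```python
from h import *
c=cam('wrist');p=c['pixels'];g=cv2.cvtColor(p,cv2.COLOR_RGB2GRAY)
a=cv2.resize(g[0:130,215:365],(750,650),interpolation=cv2.INTER_CUBIC)[:600]
cv2.imwrite('pics/w3.png',a)
for q in((273,53),(276,112),(274,83)): print(onz(c,*q,124))
# plate outline centre from blue mask (top of plate z=60)
b=[x for x in blobs(c,'blue',150) if x[0][1]<120 ]
for x in b: print([onz(c,*q,60)[:2] for q in cv2.boxPoints(x[3])])
```

```text
[559.57 221.31 124.  ]
[588.01 162.34 124.  ]
[573.46 191.01 124.  ]
[array([532.05, 155.35]), array([519.07, 200.84]), array([545.55, 208.16]), array([558.82, 162.81])]
[array([589.49, 175.32]), array([576.19, 217.82]), array([611.64, 229.85]), array([625.43, 187.1 ])]
```

View pics/w3.png

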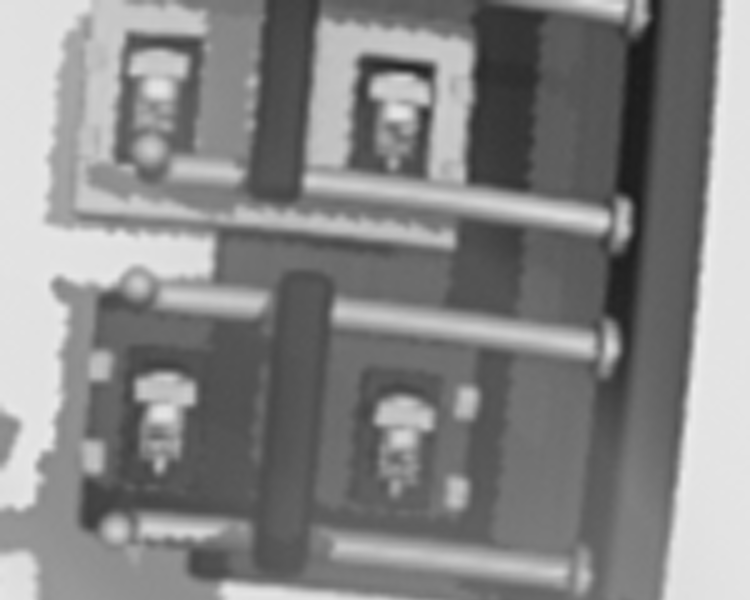

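Crop: blue bar runs from (276.2,54.4) to (271.2,114) px, on its prongs.

Run:
```python
from h import *
c=cam('wrist')
a=onz(c,276.2,54.4,124);b=onz(c,271.2,114,124);d=(a-b)[:2];m=(a+b)/2
print(a,b,m,np.linalg.norm(d),'bar yaw',np.arctan2(-d[0],d[1]))
e=onz(c,215+150/5,155/5,130);f=onz(c,215+625/5,220/5,110);print('prong',np.arctan2(*(f-e)[1::-1]))
e=onz(c,215+140/5,288/5,130);f=onz(c,215+605/5,347/5,110);print('prong',np.arctan2(*(f-e)[1::-1]))
yaw=np.arctan2(-d[0],d[1])
goto((m[0],m[1],180),yaw)
```

```text
[563.31 221.45 124.  ] [584.03 158.43 124.  ] [573.67 189.94 124.  ] 66.3439046594794 bar yaw 0.3176763924491676
prong 0.32807716173895884
prong 0.3148618910639821
rot [-0.    0.    0.08] shift [ 91.93  12.22 124.75]
```

Scaled: 46 mm is 0.736, 40 mm is 0.64, 0.08 rad / 2.0944 = 0.0382.

Call:
{"api": "drive_effector", "payload": {"plan": [[88, [0, 0, 0], [0, 0, 0.0382]], [88, [0.736, 0.096, 0], [0, 0, 0]], [88, [0.736, 0.096, 0], [0, 0, 0]], [88, [0, 0, 0.64], [0, 0, 0]], [88, [0, 0, 0.64], [0, 0, 0]], [88, [0, 0, 0.64], [0, 0, 0]], [88, [0, 0, 0], [0, 0, 0]]]}}

```text
time_s: 8.35
position: [572.5, 190.3, 182.5]
eef_rot: [-1.843, -2.54, 0.006]
contact_force: [-0.5, 0.9, 0.6]
gripper_width: 88.3
grip_force: 0.0
```

Run:
```python
from h import *
goto((573.67,189.94,98),.318)
c=cam('wrist');cv2.imwrite('pics/w4.png',c['pixels'][:,:,::-1])
```

```text
rot [-0.01 -0.   -0.  ] shift [-0.73  1.02 84.52]
```

View pics/w4.png

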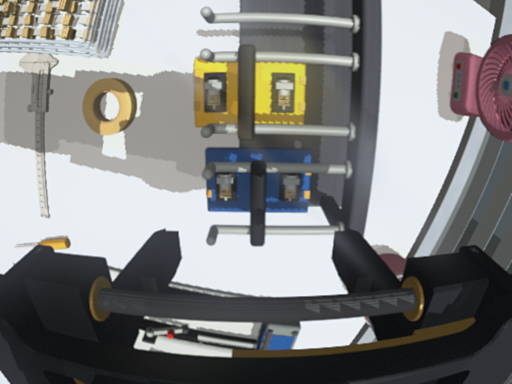

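Good view: blue bar (259,163)–(258,244), yellow bar (248,45)–(246,138); fingers straddle the blue bar.

Run:
```python
from h import *
c=cam('wrist')
for a,b in(((259,163),(258,244)),((248.5,45),(246,138))):
    a=onz(c,*a,124);b=onz(c,*b,124);d=(a-b)[:2];m=(a+b)/2
    print(m,np.linalg.norm(d),np.arctan2(-d[0],d[1]))
    goto((m[0],m[1],98),.318)
```

```text
[575.62 190.27 124.  ] 66.67563138348987 0.3066945960197692
rot [ 0.  0. -0.] shift [-0.82  1.26 88.3 ]
[541.84 268.13 124.  ] 65.72874008874426 0.2854032205219647
rot [ 0.  0. -0.] shift [83.7  -6.48 88.3 ]
```

Scaled: 30 mm is 0.48, 26 mm is 0.416.

Call:
{"api": "drive_effector", "payload": {"plan": [[88, [-0.016, 0.016, 0.48], [0, 0, 0]], [88, [0, 0, 0.48], [0, 0, 0]], [88, [0, 0, 0.416], [0, 0, 0]], [88, [0, 0, 0], [0, 0, 0]], [0, [0, 0, 0], [0, 0, 0]], [0, [0, 0, 0], [0, 0, 0]], [0, [0, 0, 0], [0, 0, 0]], [0, [0, 0, 0], [0, 0, 0]]], "grip_n": 30}}

```text
time_s: 9.45
position: [574.9, 190.2, 99.1]
eef_rot: [1.844, 2.543, 0.001]
contact_force: [-0.1, -0.4, 0.0]
gripper_width: 50.5
grip_force: 0.0
```

Call:
{"api": "drive_effector", "payload": {"plan": [[0, [0, 0, 0], [0, 0, 0]], [0, [0, 0, 0], [0, 0, 0]], [0, [0, 0, 0], [0, 0, 0]]]}}

```text
time_s: 9.82
position: [574.8, 190.2, 98.7]
eef_rot: [-1.844, -2.543, 0.0]
contact_force: [0.7, -0.8, -0.6]
gripper_width: 20.5
grip_force: 0.0
```

Scaled: -20 mm is -0.32, -15 mm is -0.24.

Call:
{"api": "drive_effector", "payload": {"plan": [[0, [0, 0, 0], [0, 0, 0]], [0, [0, 0, 0], [0, 0, 0]], [0, [0, 0, -0.24], [0, 0, 0]], [0, [0, 0, -0.32], [0, 0, 0]], [0, [0, 0, 0], [0, 0, 0]]], "grip_n": 45}}

```text
time_s: 10.45
position: [575.6, 190.3, 135.5]
eef_rot: [1.843, 2.541, 0.004]
contact_force: [0.3, 0.5, -3.4]
gripper_width: 11.4
grip_force: 45.0
```

Call:
{"api": "drive_effector", "payload": {"plan": [[0, [0, -0.4, 0], [0, 0, 0]], [0, [0, -0.4, 0], [0, 0, 0]], [0, [0, -0.4, 0], [0, 0, 0]], [0, [0, -0.4, 0], [0, 0, 0]], [0, [0, -0.24, 0], [0, 0, 0]], [0, [0, 0, -0.32], [0, 0, 0]], [0, [0, 0, -0.16], [0, 0, 0]], [0, [0, 0, 0], [0, 0, 0]]]}}

```text
time_s: 11.45
position: [465.7, 154.5, 163.9]
eef_rot: [1.844, 2.543, 0.001]
contact_force: [-0.3, -0.3, -3.1]
gripper_width: 10.7
grip_force: 45.0
```

Run:
```python
from h import *
u=np.array([np.cos(.13),np.sin(.13)]);n=np.array([-u[1],u[0]]);P=np.array([421.96,-145.55])
q=P-35*u+84*n;print(q)
goto((*q,160),.13)
```

```text
[376.37 -66.8 ]
rot [0.   0.   0.19] shift [-207.81 -117.29    3.88]
```

Scaled: -42 mm is -0.672, -40 mm is -0.64, 0.065 rad / 2.0944 = 0.031.

Call:
{"api": "drive_effector", "payload": {"plan": [[0, [0, 0, 0], [0, 0, 0.0286]], [0, [0, 0, 0], [0, 0, 0.031]], [0, [0, 0, 0], [0, 0, 0.031]], [0, [-0.64, -0.368, 0], [0, 0, 0]], [0, [-0.672, -0.384, 0], [0, 0, 0]], [0, [-0.672, -0.384, 0], [0, 0, 0]], [0, [-0.672, -0.368, 0], [0, 0, 0]], [0, [-0.672, -0.368, 0], [0, 0, 0]]]}}

```text
time_s: 12.45
position: [374.7, -67.8, 163.2]
eef_rot: [-2.077, -2.357, 0.0]
contact_force: [1.1, 0.6, -2.2]
gripper_width: 11.2
grip_force: 45.0
```

Call:
{"api": "drive_effector", "payload": {"plan": [[0, [0, 0, 0], [0, 0, 0]], [0, [0, 0, 0.48], [0, 0, 0]], [0, [0, 0, 0.48], [0, 0, 0]], [0, [0, 0, 0], [0, 0, 0]], [0, [0, 0, 0], [0, 0, 0]]]}}

```text
time_s: 13.08
position: [376.1, -66.4, 104.4]
eef_rot: [2.076, 2.357, 0.0]
contact_force: [0.4, 0.0, -3.2]
gripper_width: 11.3
grip_force: 45.0
```

Run:
```python
from h import *
goto((376.37,-66.8,60.2),.13)
c=cam('wrist');cv2.imwrite('pics/w5.png',c['pixels'][:,:,::-1])
```

```text
rot [ 0.  0. -0.] shift [-0.41  0.2  44.23]
```

View pics/w5.png

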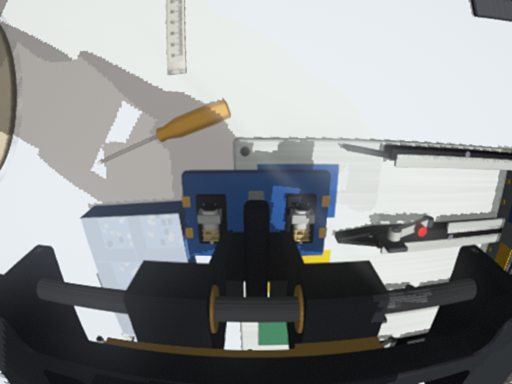

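Carrier held level over the apron, upper edge at row ≈170; blue lane lead-ins visible at (345,148) and (335,237); a lidded box at (85–185,205–330) is near the trailing edge.

Run:
```python
from h import *
c=cam('wrist');T=cam('top')
u=np.array([np.cos(.13),np.sin(.13)]);n=np.array([-u[1],u[0]]);P=np.array([421.96,-145.55])
def f(c,p,z,l): q=onz(c,*p,z)[:2]-P;print(l,[round(float(q@u),1),round(float(q@n),1)])
s=probe_bus.state()['position'];q=np.array(s[:2])-P;print('tcp',q@u,q@n,s[2])
f(c,(256,197),s[2]+25,'bar end');f(c,(200,171),s[2]-38.7,'plate edge');f(c,(320,171),s[2]-38.7,'plate edge R')
f(c,(345,148),24,'leadin L tip');f(c,(335,237),28,'leadin R tip');f(c,(385,149),28,'wall L inner');f(c,(505,157),28,'wall L');f(c,(235,140),10,'corner')
f(c,(388,163),24,'lip L');f(c,(500,172),24,'lip L')
for p in((302,288),(349,275)): f(T,p,30,'box')
f(c,(185,205),30,'box corner w');f(c,(85,212),30,'box corner w')
h=cv2.cvtColor(c['pixels'],cv2.COLOR_RGB2GRAY)
for x in(400,440,480): print(x,h[135:190,x])
```

```text
tcp -35.24082613527388 84.12779596621048 104.59155253878738
bar end [-35.0, 123.2]
plate edge [-71.7, 117.3]
plate edge R [7.3, 117.0]
leadin L tip [36.6, 124.5]
leadin R tip [34.1, 46.4]
wall L inner [70.5, 125.4]
wall L [217.8, 124.3]
corner [-52.1, 127.8]
lip L [76.7, 112.7]
lip L [218.5, 107.2]
box [-110.2, 73.9]
box [-94.5, -74.1]
box corner w [-93.4, 78.3]
box corner w [-192.5, 70.1]
400 [238 238 239 231 172 123 130 145 136 107  62  43  46  54  65  73  71  64
 122 222 237 234 231 225 220 220 220 217 217 218 215 214 233 237 235 235
 235 236 235 235 235 236 236 236 236 235 235 235 234 234 232 232 233 232
 231]
440 [238 238 238 237 239 239 222 154 129 164 141 103  54  27  28  38  50  57
  54  59 131 217 225 216 214 213 215 213 211 212 214 205 196 231 237 235
 233 232 232 234 235 235 236 237 236 235 235 234 234 235 232 232 232 231
 230]
480 [237 237 237 237 237 237 237 238 240 231 159 128 178 190 119  39  14  18
  34  41  39  58 127 191 208 205 207 207 206 205 206 206 203 210 227 230
 228 229 228 228 230 232 233 234 232 230 227 228 232 233 232 229 227 227
 226]
```

Call:
{"api": "drive_effector", "payload": {"plan": [[0, [0.016, 0.096, 0.352], [0, 0, 0]], [0, [0, 0, 0.352], [0, 0, 0]], [0, [0, 0, 0], [0, 0, 0]], [0, [0, 0, 0], [0, 0, 0]]]}}

```text
time_s: 13.72
position: [381.8, -65.1, 60.6]
eef_rot: [2.076, 2.356, 0.0]
contact_force: [0.1, 0.2, -2.6]
gripper_width: 11.0
grip_force: 45.0
```

Call:
{"api": "drive_effector", "payload": {"plan": [[0, [0, 0.192, 0], [0, 0, 0]], [0, [0, 0.192, 0], [0, 0, 0]], [0, [0, 0.192, 0], [0, 0, 0]], [0, [0, 0.192, 0], [0, 0, 0]], [0, [0, 0.192, 0], [0, 0, 0]], [0, [0, 0.192, 0], [0, 0, 0]], [0, [0, 0, 0], [0, 0, 0]]]}}

```text
time_s: 14.6
position: [453.4, -55.8, 59.6]
eef_rot: [2.077, 2.357, 0.0]
contact_force: [-0.2, -0.2, -3.0]
gripper_width: 11.0
grip_force: 45.0
```

Scaled: 12 mm is 0.192.

Call:
{"api": "drive_effector", "payload": {"plan": [[0, [0, 0.192, 0], [0, 0, 0]], [0, [0, 0.192, 0], [0, 0, 0]], [0, [0, 0.192, 0], [0, 0, 0]], [0, [0, 0.192, 0], [0, 0, 0]], [0, [0, 0.192, 0], [0, 0, 0]], [0, [0, 0, 0], [0, 0, 0]]]}}

```text
time_s: 15.35
position: [513.1, -48.2, 59.6]
eef_rot: [2.076, 2.357, 0.0]
contact_force: [-0.5, 0.6, -4.0]
gripper_width: 11.2
grip_force: 45.0
```

Call:
{"api": "drive_effector", "payload": {"plan": [[0, [0, 0.192, 0], [0, 0, 0]], [0, [0, 0.192, 0], [0, 0, 0]], [0, [0, 0.192, 0], [0, 0, 0]], [0, [0, 0.192, 0], [0, 0, 0]], [0, [0, 0.192, 0], [0, 0, 0]], [0, [0, 0.192, 0], [0, 0, 0]], [0, [0, 0, 0], [0, 0, 0]]]}}

```text
time_s: 16.23
position: [584.5, -39.1, 59.5]
eef_rot: [2.077, 2.357, 0.0]
contact_force: [-0.3, -0.4, -3.1]
gripper_width: 11.2
grip_force: 45.0
```

Scaled: 6 mm is 0.096, 5 mm is 0.08.

Call:
{"api": "drive_effector", "payload": {"plan": [[0, [0, 0.096, 0], [0, 0, 0]], [0, [0, 0.08, 0], [0, 0, 0]], [0, [0, 0.08, 0], [0, 0, 0]], [0, [0, 0.032, 0], [0, 0, 0]], [0, [0, 0, 0], [0, 0, 0]]]}}

```text
time_s: 16.85
position: [601.3, -37.0, 59.6]
eef_rot: [-2.076, -2.356, 0.001]
contact_force: [-2.6, -1.2, -2.6]
gripper_width: 11.5
grip_force: 45.2
```

Call:
{"api": "drive_effector", "payload": {"plan": [[0, [0, 0.032, 0], [0, 0, 0]], [0, [0, 0.032, 0], [0, 0, 0]], [0, [0, 0.032, 0], [0, 0, 0]], [0, [0, 0, 0], [0, 0, 0]]]}}

```text
time_s: 17.35
position: [602.5, -36.7, 59.9]
eef_rot: [-2.069, -2.35, 0.015]
contact_force: [-34.0, -5.7, 18.7]
gripper_width: 11.0
grip_force: 45.4
```

Scaled: -4 mm is -0.064.

Call:
{"api": "drive_effector", "payload": {"plan": [[0, [0, -0.064, 0], [0, 0, 0]], [0, [0, 0, 0], [0, 0, 0]]]}}

```text
time_s: 17.6
position: [602.3, -36.9, 59.8]
eef_rot: [-2.075, -2.355, 0.003]
contact_force: [-9.6, -1.5, 3.2]
gripper_width: 11.6
grip_force: 45.6
```

Run:
```python
from h import *
c=cam('wrist');cv2.imwrite('pics/w6.png',c['pixels'][:,:,::-1])
```

```text
(no output)
```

View pics/w6.png

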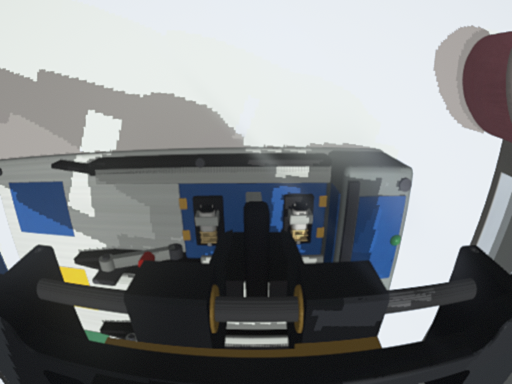

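Blue carrier is against the head, a green lamp lit at (395,240), catch nose at (175,250) just behind its trailing edge (180). Release and go to the yellow.

Scaled: -50 mm is -0.8, -45 mm is -0.72, -0.18 rad / 2.0944 = -0.0859.

Call:
{"api": "drive_effector", "payload": {"plan": [[40, [0, 0, 0], [0, 0, 0]], [40, [0, 0, 0], [0, 0, 0]], [40, [0, 0, 0], [0, 0, 0]], [40, [0, 0, -0.24], [0, 0, 0]], [40, [0, 0, -0.48], [0, 0, 0]], [88, [0, 0, -0.8], [0, 0, 0]], [88, [0, 0, -0.72], [0, 0, 0]], [88, [0, 0, 0], [0, 0, -0.0859]]]}}

```text
time_s: 18.65
position: [605.1, -37.0, 204.9]
eef_rot: [1.847, 2.531, 0.005]
contact_force: [0.3, -0.1, -0.7]
gripper_width: 67.8
grip_force: 0.0
```

Run:
```python
from h import *
goto((541.84,268.13,190),.31)
```

```text
rot [0.01 0.   0.  ] shift [309.85  32.86  14.92]
```

Scaled: 52 mm is 0.832, 50 mm is 0.8.

Call:
{"api": "drive_effector", "payload": {"plan": [[88, [0.8, 0.08, 0], [0, 0, 0]], [88, [0.832, 0.08, 0], [0, 0, 0]], [88, [0.832, 0.08, 0], [0, 0, 0]], [88, [0.832, 0.08, 0], [0, 0, 0]], [88, [0.832, 0.096, 0], [0, 0, 0]], [88, [0.832, 0.096, 0.224], [0, 0, 0]], [88, [0, 0, 0], [0, 0, 0]], [88, [0, 0, 0], [0, 0, 0]]]}}

```text
time_s: 19.65
position: [541.1, 268.1, 186.7]
eef_rot: [1.856, 2.533, 0.001]
contact_force: [-0.6, 0.3, 1.1]
gripper_width: 88.3
grip_force: 0.0
```

Run:
```python
from h import *
goto((541.84,268.13,98),.31)
c=cam('wrist');S=cam('scene');a=c['pixels'][60:320,130:400]
b=cv2.resize(S['pixels'][175:275,215:400],(520,281),interpolation=cv2.INTER_CUBIC)
o=np.zeros((550,540,3),np.uint8);o[:260,:270]=a;o[265:546,:520]=b
cv2.imwrite('pics/w7.png',o[:,:,::-1])
```

```text
rot [ 0.  0. -0.] shift [-0.19  0.71 88.66]
```

View pics/w7.png

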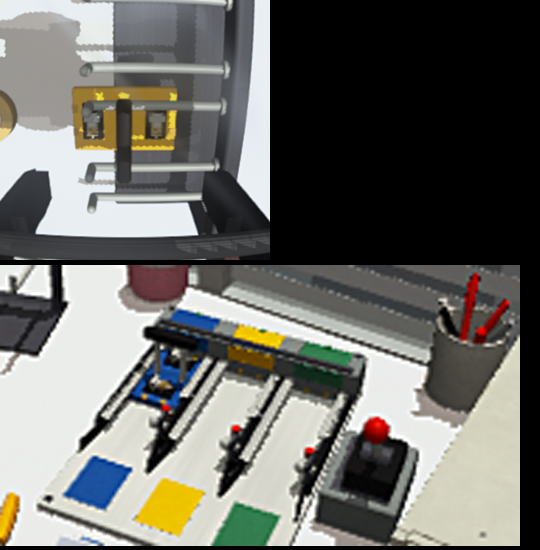

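Yellow bar spans (254,160)–(254,241) in the wrist image, undisturbed; in the scene the blue carrier sits at the head with its catch down, lever leaning towards the robot.

Run:
```python
from h import *
c=cam('wrist')
a=onz(c,254.5,160,124);b=onz(c,253.5,241,124);d=(a-b)[:2];m=(a+b)/2
print(m,np.linalg.norm(d),np.arctan2(-d[0],d[1]));goto((m[0],m[1],98),.31)
```

```text
[539.72 267.96 124.  ] 66.64760193240103 0.2903751944993969
rot [ 0.    0.   -0.01] shift [ 1.05 -1.35 88.43]
```

The rows are not in the units I measure in: shifts go in shares of 62.5 mm and turns go in shares of 120 degrees. I convert before sending: 30 mm is 0.48, 28 mm is 0.448.

Call:
{"api": "drive_effector", "payload": {"plan": [[88, [0, -0.016, 0.48], [0, 0, 0]], [88, [0, 0, 0.48], [0, 0, 0]], [88, [0, 0, 0.448], [0, 0, 0]], [0, [0, 0, 0], [0, 0, 0]], [0, [0, 0, 0], [0, 0, 0]], [0, [0, 0, 0], [0, 0, 0]], [0, [0, 0, 0], [0, 0, 0]], [0, [0, 0, 0], [0, 0, 0]]], "grip_n": 45}}

```text
time_s: 20.8
position: [539.9, 268.2, 98.1]
eef_rot: [1.857, 2.534, 0.001]
contact_force: [0.4, -0.2, -0.0]
gripper_width: 40.1
grip_force: 0.0
```

Call:
{"api": "drive_effector", "payload": {"plan": [[0, [0, 0, 0], [0, 0, 0]], [0, [0, 0, 0], [0, 0, 0]], [0, [0, 0, 0], [0, 0, 0]], [0, [0, 0, 0], [0, 0, 0]], [0, [0, 0, 0], [0, 0, 0]], [0, [0, 0, -0.24], [0, 0, 0]], [0, [0, 0, -0.32], [0, 0, 0]], [0, [0, 0, 0], [0, 0, 0]]]}}

```text
time_s: 21.8
position: [540.5, 268.4, 134.5]
eef_rot: [1.856, 2.532, 0.004]
contact_force: [-0.2, 0.1, -3.1]
gripper_width: 11.2
grip_force: 45.0
```

Call:
{"api": "drive_effector", "payload": {"plan": [[0, [0, -0.4, 0], [0, 0, 0]], [0, [0, -0.4, 0], [0, 0, 0]], [0, [0, -0.4, 0], [0, 0, 0]], [0, [0, -0.4, 0], [0, 0, 0]], [0, [0, -0.24, 0], [0, 0, 0]], [0, [0, 0, -0.32], [0, 0, 0]], [0, [0, 0, -0.16], [0, 0, 0]], [0, [0, 0, 0], [0, 0, 0]]]}}

```text
time_s: 22.8
position: [430.4, 233.6, 162.9]
eef_rot: [1.857, 2.534, 0.001]
contact_force: [0.1, 0.9, -3.4]
gripper_width: 11.3
grip_force: 45.0
```

Run:
```python
from h import *
u=np.array([np.cos(.13),np.sin(.13)]);n=np.array([-u[1],u[0]]);P=np.array([421.96,-145.55])
q=P-22*u;print(q)
goto((*q,160),.13)
```

```text
[ 400.15 -148.4 ]
rot [ 0.   -0.    0.18] shift [-374.87  -79.49    2.9 ]
```

Scaled: -54 mm is -0.864, -50 mm is -0.8, 0.06 rad / 2.0944 = 0.0286.

Call:
{"api": "drive_effector", "payload": {"plan": [[0, [0, 0, 0], [0, 0, 0.0286]], [0, [0, 0, 0], [0, 0, 0.0286]], [0, [0, 0, 0], [0, 0, 0.0286]], [0, [-0.8, -0.176, 0], [0, 0, 0]], [0, [-0.864, -0.192, 0], [0, 0, 0]], [0, [-0.864, -0.192, 0], [0, 0, 0]], [0, [-0.864, -0.192, 0], [0, 0, 0]], [0, [-0.864, -0.208, 0], [0, 0, 0]]]}}

```text
time_s: 23.8
position: [403.5, -39.5, 162.2]
eef_rot: [-2.077, -2.357, 0.0]
contact_force: [0.3, 0.5, -3.9]
gripper_width: 11.1
grip_force: 45.0
```

Call:
{"api": "drive_effector", "payload": {"plan": [[0, [-0.864, -0.208, 0], [0, 0, 0]], [0, [-0.864, -0.192, 0], [0, 0, 0]], [0, [0, 0, 0], [0, 0, 0]], [0, [0, 0, 0.464], [0, 0, 0]], [0, [0, 0, 0.48], [0, 0, 0]], [0, [0, 0, 0], [0, 0, 0]], [0, [0, 0, 0], [0, 0, 0]]]}}

```text
time_s: 24.68
position: [393.2, -148.0, 104.4]
eef_rot: [2.076, 2.357, 0.0]
contact_force: [0.3, -0.3, -2.6]
gripper_width: 11.1
grip_force: 45.0
```

Run:
```python
from h import *
c=cam('wrist')
u=np.array([np.cos(.13),np.sin(.13)]);n=np.array([-u[1],u[0]]);P=np.array([421.96,-145.55])
q=P-28*u+.7*n;goto((*q,59.8),.13)
cv2.imwrite('pics/w8.png',c['pixels'][:,:,::-1])
```

```text
rot [ 0.  0. -0.] shift [-0.42  0.71 44.88]
```

View pics/w8.png

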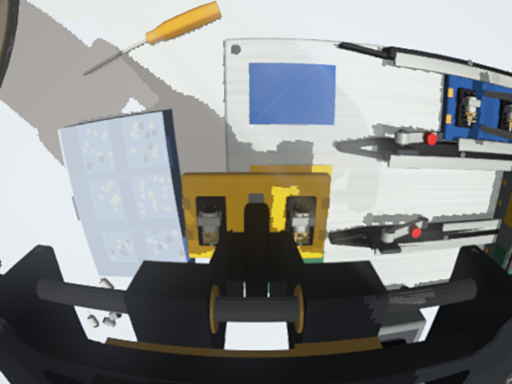

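Yellow held level with the same grip as the blue had, lead-in tip of the yellow lane at (335,236); blue is seated at right with its catch down. Lower and slide.

Scaled: 22 mm is 0.352.

Call:
{"api": "drive_effector", "payload": {"plan": [[0, [0, 0, 0.352], [0, 0, 0]], [0, [0, 0, 0.352], [0, 0, 0]], [0, [0, 0, 0], [0, 0, 0]], [0, [0, 0, 0], [0, 0, 0]]]}}

```text
time_s: 25.22
position: [393.4, -148.5, 60.9]
eef_rot: [2.076, 2.356, 0.0]
contact_force: [-0.0, 0.3, -2.4]
gripper_width: 11.4
grip_force: 45.0
```

Call:
{"api": "drive_effector", "payload": {"plan": [[0, [0, 0.192, 0], [0, 0, 0]], [0, [0, 0.192, 0], [0, 0, 0]], [0, [0, 0.192, 0], [0, 0, 0]], [0, [0, 0.192, 0], [0, 0, 0]], [0, [0, 0.192, 0], [0, 0, 0]], [0, [0, 0.192, 0], [0, 0, 0]], [0, [0, 0, 0], [0, 0, 0]]]}}

```text
time_s: 26.1
position: [464.9, -139.0, 59.6]
eef_rot: [2.076, 2.357, 0.0]
contact_force: [-0.5, -0.1, -2.7]
gripper_width: 11.4
grip_force: 45.0
```

Call:
{"api": "drive_effector", "payload": {"plan": [[0, [0, 0.192, 0], [0, 0, 0]], [0, [0, 0.192, 0], [0, 0, 0]], [0, [0, 0.192, 0], [0, 0, 0]], [0, [0, 0.192, 0], [0, 0, 0]], [0, [0, 0.192, 0], [0, 0, 0]], [0, [0, 0, 0], [0, 0, 0]]]}}

```text
time_s: 26.85
position: [524.5, -131.5, 59.6]
eef_rot: [2.076, 2.357, 0.0]
contact_force: [0.1, 0.4, -3.8]
gripper_width: 11.1
grip_force: 45.0
```

Scaled: 12 mm is 0.192.

Call:
{"api": "drive_effector", "payload": {"plan": [[0, [0, 0.192, 0], [0, 0, 0]], [0, [0, 0.192, 0], [0, 0, 0]], [0, [0, 0.192, 0], [0, 0, 0]], [0, [0, 0.192, 0], [0, 0, 0]], [0, [0, 0.192, 0], [0, 0, 0]], [0, [0, 0.192, 0], [0, 0, 0]], [0, [0, 0, 0], [0, 0, 0]]]}}

```text
time_s: 27.72
position: [595.9, -122.4, 59.5]
eef_rot: [2.076, 2.357, 0.0]
contact_force: [-0.9, 0.0, -4.0]
gripper_width: 11.2
grip_force: 45.0
```

Call:
{"api": "drive_effector", "payload": {"plan": [[0, [0, 0.096, 0], [0, 0, 0]], [0, [0, 0.08, 0], [0, 0, 0]], [0, [0, 0.08, 0], [0, 0, 0]], [0, [0, 0.032, 0], [0, 0, 0]], [0, [0, 0, 0], [0, 0, 0]]]}}

```text
time_s: 28.35
position: [612.6, -120.3, 59.6]
eef_rot: [-2.076, -2.356, 0.002]
contact_force: [-3.9, -1.4, -0.8]
gripper_width: 11.3
grip_force: 45.2
```

Call:
{"api": "drive_effector", "payload": {"plan": [[0, [0, 0.032, 0], [0, 0, 0]], [0, [0, 0.016, 0], [0, 0, 0]], [0, [0, 0, 0], [0, 0, 0]]]}}

```text
time_s: 28.72
position: [613.7, -120.2, 59.9]
eef_rot: [-2.073, -2.353, 0.007]
contact_force: [-17.0, -2.0, 6.4]
gripper_width: 11.1
grip_force: 45.7
```

Scaled: -60 mm is -0.96, -30 mm is -0.48.

Call:
{"api": "drive_effector", "payload": {"plan": [[0, [0, -0.032, 0], [0, 0, 0]], [40, [0, 0, 0], [0, 0, 0]], [40, [0, 0, 0], [0, 0, 0]], [40, [0, 0, 0], [0, 0, 0]], [40, [0, 0, -0.24], [0, 0, 0]], [40, [0, 0, -0.48], [0, 0, 0]], [0, [0, 0, -0.96], [0, 0, 0]], [0, [0, 0, -0.96], [0, 0, 0]]]}}

```text
time_s: 29.72
position: [613.9, -120.0, 227.8]
eef_rot: [2.076, 2.356, 0.001]
contact_force: [0.1, -0.6, 0.4]
gripper_width: 22.2
grip_force: 0.0
```

Call:
{"api": "drive_effector", "payload": {"plan": [[0, [-0.48, -0.8, 0], [0, 0, 0]], [0, [-0.48, -0.8, 0], [0, 0, 0]], [0, [0, -0.8, 0], [0, 0, 0]], [0, [0, 0, 0], [0, 0, 0]]]}}

```text
time_s: 30.22
position: [470.8, -198.9, 226.1]
eef_rot: [2.079, 2.354, 0.0]
contact_force: [0.0, 0.2, 0.5]
gripper_width: 0.4
grip_force: 0.0
```

```bash
python3 - <<'E'
from h import *
c=cam('wrist');S=cam('scene')
o=np.zeros((600,660,3),np.uint8)
o[:300,:660]=cv2.resize(S['pixels'][185:270,225:412],(660,300),interpolation=cv2.INTER_CUBIC)
o[300:600,:600]=cv2.resize(c['pixels'][20:220,112:512],(600,300))
cv2.imwrite('pics/w9.png',o[:,:,::-1])
s=probe_bus.state();print(s['position'],s['time_s'])
print([(b[0],onz(S,*b[0],130)) for b in blobs(S,'red') if 340<b[0][0]<360 and 210<b[0][1]<245])
E
```

```text
[ 473.24 -198.76  226.01] 30.325
[(array([348.52, 233.48]), array([ 511.95, -320.82,  130.  ]))]
```

View pics/w9.png

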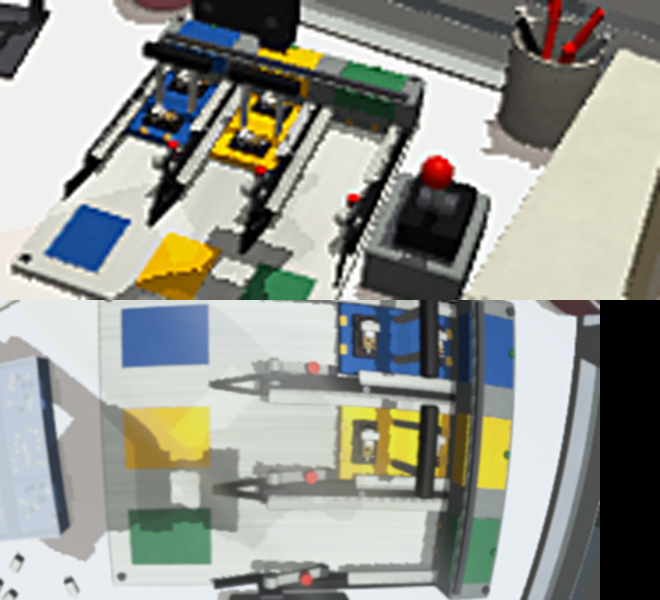

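Both carriers sit against the head with their catch arms down (blue pin (312,367), yellow (311,477) match); lever leans to the robot. Now to push the lever.

Run:
```python
from h import *
u=np.array([np.cos(.13),np.sin(.13)]);n=np.array([-u[1],u[0]]);P=np.array([421.96,-145.55])
q=P+8*u-184*n;print(q);goto((*q,115),.13)
```

```text
[ 453.75 -326.96]
rot [ 0.  0. -0.] shift [-124.59  -35.95  111.01]
```

Scaled: -42 mm is -0.672, -41 mm is -0.656.

Call:
{"api": "drive_effector", "payload": {"plan": [[0, [-0.672, -0.192, 0], [0, 0, 0]], [0, [-0.672, -0.192, 0], [0, 0, 0]], [0, [-0.656, -0.192, 0], [0, 0, 0]], [0, [0, 0, 0], [0, 0, 0]], [0, [0, 0, 0.592], [0, 0, 0]], [0, [0, 0, 0.592], [0, 0, 0]], [0, [0, 0, 0.592], [0, 0, 0]], [0, [0, 0, 0], [0, 0, 0]]]}}

```text
time_s: 31.32
position: [453.0, -325.2, 112.0]
eef_rot: [-2.072, -2.355, -0.001]
contact_force: [1.5, 0.1, 0.0]
gripper_width: 0.5
grip_force: 0.0
```

Call:
{"api": "drive_effector", "payload": {"plan": [[0, [0, 0.192, 0], [0, 0, 0]], [0, [0, 0.192, 0], [0, 0, 0]], [0, [0, 0.192, 0], [0, 0, 0]], [0, [0, 0.192, 0], [0, 0, 0]], [0, [0, 0.192, 0], [0, 0, 0]], [0, [0, 0.192, 0], [0, 0, 0]], [0, [0, 0.16, 0], [0, 0, 0]], [0, [0, 0, 0], [0, 0, 0]]]}}

```text
time_s: 32.33
position: [534.7, -316.5, 113.4]
eef_rot: [-2.076, -2.357, -0.0]
contact_force: [0.5, -0.2, 0.6]
gripper_width: 0.2
grip_force: 0.0
```

Scaled: 5 mm is 0.08, 4 mm is 0.064.

Call:
{"api": "drive_effector", "payload": {"plan": [[0, [0, 0.08, 0], [0, 0, 0]], [0, [0, 0.064, 0], [0, 0, 0]], [0, [0, 0, 0], [0, 0, 0]]]}}

```text
time_s: 32.7
position: [543.2, -315.6, 113.7]
eef_rot: [2.077, 2.357, 0.0]
contact_force: [-0.4, 0.9, -0.4]
gripper_width: 1.0
grip_force: 0.0
```

Call:
{"api": "drive_effector", "payload": {"plan": [[0, [0, 0.064, 0], [0, 0, 0]], [0, [0, 0.048, 0], [0, 0, 0]], [0, [0, 0, 0], [0, 0, 0]]]}}

```text
time_s: 33.08
position: [550.2, -314.7, 113.8]
eef_rot: [2.077, 2.357, 0.0]
contact_force: [-0.2, 0.7, 0.4]
gripper_width: 0.5
grip_force: 0.0
```

Scaled: 4 mm is 0.064, 3 mm is 0.048.

Call:
{"api": "drive_effector", "payload": {"plan": [[0, [0, 0.064, 0], [0, 0, 0]], [0, [0, 0.048, 0], [0, 0, 0]], [0, [0, 0, 0], [0, 0, 0]]]}}

```text
time_s: 33.45
position: [553.0, -314.4, 113.6]
eef_rot: [-2.072, -2.35, 0.009]
contact_force: [-26.6, 0.0, 8.5]
gripper_width: 0.4
grip_force: 13.7
```

Run:
```python
from h import *
S=cam('scene')
print([(b[0],b[1]) for b in blobs(S,'red') if 330<b[0][0]<370 and 205<b[0][1]<250])
```

```text
[]
```

Hard stop reached. Back off, rise and check.

Call:
{"api": "drive_effector", "payload": {"plan": [[0, [0, -0.32, 0], [0, 0, 0]], [0, [0, 0, -0.8], [0, 0, 0]], [0, [0, 0, -0.8], [0, 0, 0]], [0, [0, -0.64, -0.8], [0, 0, 0]], [0, [0, -0.8, 0], [0, 0, 0]], [0, [0, -0.8, 0], [0, 0, 0]], [0, [0, 0, 0], [0, 0, 0]], [0, [0, 0, 0], [0, 0, 0]]]}}

```text
time_s: 34.5
position: [399.7, -334.0, 262.9]
eef_rot: [2.077, 2.356, 0.0]
contact_force: [0.1, 0.3, 0.3]
gripper_width: 0.4
grip_force: 0.0
```

Run:
```python
from h import *
c=cam('wrist');S=cam('scene');T=cam('top')
k=[[b[0] for b in blobs(C,'red') if lo<b[0][0]<hi and 185<b[0][1]<245 and b[1]>30] for C,lo,hi in((T,360,390),(S,340,365))];print(k)
if k[0] and k[1]: print(tri(T,k[0][0],S,k[1][0]))
o=np.zeros((600,660,3),np.uint8)
o[:300,:660]=cv2.resize(S['pixels'][185:270,225:412],(660,300),interpolation=cv2.INTER_CUBIC)
o[300:600,:600]=cv2.resize(c['pixels'][0:200,112:512],(600,300))
cv2.imwrite('pics/w10.png',o[:,:,::-1])
```

```text
[[array([377.98, 191.44])], [array([354.87, 219.48])]]
(array([ 579.14, -311.87,  129.27]), np.float64(2.381741109704445))
```

View pics/w10.png

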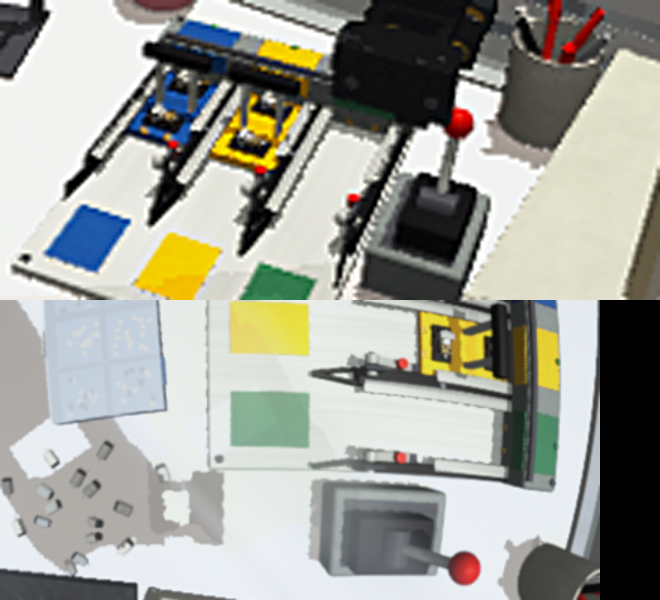

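The lever leans fully away, knob at x 579 (beyond the starting 571), and both carriers are still caught at the head. Handing in.

```bash
python3 -c "
from bench import robot, eyes, probe_bus, sign_off
print(sign_off())"
```

```text
the job is handed in; nothing more can be done
None
```

I switched the supply off, slid the blue and yellow carriers home with their catches down behind them, and pushed the lever back on. There was no green carrier, and the bottle and tape were left alone; the job is handed in, but the sign-off returned no verdict.

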